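Shut and lock the small-parts drawers

ROBOT

A 6-joint arm with a two-finger parallel gripper is mounted at the origin on the work surface. World frame = base frame: x ahead of the robot, y to its left, z up, the work surface at z = 0. Lengths are in mm, angles in rad, forces in N, time in s.
With the tool pointing down it reaches from about 350 to 975 mm from the base axis. Payload 7.1 kg.
Tool frame: the origin (TCP) lies between the finger pads; the fingertips stand 19 mm ahead of it and the grasp point (between the pads) is the TCP; z points along the fingers, y is the line along which they close (so a half turn about z gives the same grasp; the last joint's range is limited). The gripper opens to 88 mm and grips with 3 to 60 N. Pads are 20 mm wide; open, the fingers measure 115 mm over their backs; the gripper's body (75 mm by 178 mm) begins 61 mm behind the grasp point.
Start: joints at [-1.202, 0.423, 1.63, -0, 1.089, -0.019], TCP at [236.361, -578.566, 241.675] pointing down, gripper open.
Joint ranges: [-3, 3], [-0.9, 2.11], [0.09, 2.58], [-1.31, 4.45], [0.11, 2.69], [-2.54, 2.54]. Speed limits (rad/s): [2.39, 2.39, 3.01, 3.14, 3.14, 3.14].

INTERFACE

Orientations are given as a rotation vector (axis times angle).
In Python, from workcell import ctrl gives the robot as it stands.
- The arm moves only by the tool arm_command, never from a script. Its argument "series" is a list of rows, each an object with "linear": the shift along the tool's x, y, z in m, a list of three; "turn": the turn about the tool's z in rad. A call has 1 to 10 rows; each row shifts and turns the commanded pose from where the row before left it, along the tool's axes as they then stand; what a row does not reach is not made up. A row lasts 1/10 s, in which the tool goes at most 50 mm and 8.59 degrees, less where a joint would pass 70% of its speed; a pose out of reach is approached as far as the arm can. A call with a gripper value outside its range is refused whole. "jaw" is the opening, from -1 (shut) to 1 (fully open), set as the call begins (left out, the last holds). The fingers move at their own pace and stop on an object; the grip force is fixed at half the most. Time passes only in rows, so rows that do not move let the fingers close. It gives the time, the measured TCP pose, the force, the opening and the grip force at its end, in the units of the state.
- ctrl.get_obs(): the state, without advancing time (a new reading comes with each control period).
- ctrl.get_image(name): name is "side" or "top"; returns a dict with "frame" (420x560x3 uint8, blue, green, red), "fx", "fy", "cx", "cy" (pixels), "k1" (the pictures are not rectified: a ray, as slopes to the right and down, at radius r is drawn at 1 + k1 r^2 times it, then the intrinsics apply), "rvec" (rotation vector, rad) and "tvec" (3), from world to camera coordinates, as OpenCV has them. Camera axes: x right, y down, z forward; pixel columns grow to the right and rows downward; lengths in mm; the calibration is good to about 2 mm. A picture is of the moment at which its call begins. There is no depth.
- ctrl.close_job(): hands the job in; it is judged then, once.
The state is a dict: "t": time; "qpos": joint angles; "qvel": joint speeds; "joint_torque": joint torques, N m; "ee_pos": TCP position; "orientation": TCP orientation; "ft_force": force on the tool from outside, world axes, zero at the start; "moment": the same for the moment, N m; "width": finger opening in mm; "grasp_force": force on a finger pad.
Only numpy, scipy, OpenCV 4.12 (cv2) and the standard library are available. Lean on these libraries where they do the work, as an engineer would, in place of code of your own. Each camera call takes 0.05 s, during which the arm holds its last target. There are 200 camera calls.

TASK

With the fingertips only, gently push both drawers of the wide drawer case fully home without slamming them, and only then push the locking bar on top of that case to the left as far as it goes, so that its tongues stand in front of the drawers. Leave the drawer of the narrow case open as it is, do not lift the rings out of the drawers, and do not disturb anything else on the bench.

Things in the scene. Friction and masses are not known exactly. Their poses are not given: they have to be found in the camera images.
- wide_unit: Fixed grey steel drawer case, 160 deep (x) by 220 wide (y) by 75 high (z) mm, flat top; origin under its centre on the bench, x points from its drawer fronts to its back (away from the robot), y to the robot's left along the case. Its front plane lies at x = -80 mm. Two drawers side by side, centred at y = +55 and y = -55 mm, and a locking bar along the front edge of its top.
- drawer_l (a joint): Left drawer (y = +55 mm) of the wide case, opening in m: 0 = fully home, its front flush with the case; 0.10 = open limit. Starts 55 to 85 mm open. It slides along the case's x axis, stays where it is left and takes about 2 N to push.
- drawer_l_front (a point): Middle of the top edge of the left drawer's front, on its outer face; moves with the drawer. Axes as the case's. The aluminium front is flat, 76 mm wide, from 60 mm below this point to this point (67.5 mm above the bench); a round pull, 14 mm in diameter, sticks out 14 mm from its middle, 40 mm below this point (its top is 34.5 mm above the bench), so that the face is clear above it.
- drawer_r (a joint): Right drawer (y = -55 mm) of the wide case, as the left one.
- drawer_r_front (a point): Middle of the top edge of the right drawer's front, on its outer face, as for the left drawer.
- lock_bar (a joint): Locking bar: 0 = unlocked (as far as it goes to the case's -y), 0.036 m = fully across to the case's +y, where two tongues stand in front of the drawers. Starts 0 to 3 mm. It slides along the case's y, stays where it is left and takes about 2 N.
- lock_tab (a point): Middle of the top of the bar's dark upright push tab, 99.5 mm above the bench; moves with the bar. The tab is 12 (case x) by 14 (case y) mm and stands 20 mm above the flat bar, which spans 59 mm to its -y side and 60 mm to its +y side. Two tongues of the bar, 12 mm wide, hang 12 mm down over the case's front face, 53 mm to the tab's -y and 50 mm to its +y side, clear of the drawers at first.
- narrow_unit: Fixed grey steel drawer case with one drawer, 160 by 110 by 75 mm high, same axes and origin as the wide case; no locking bar. Either case may stand on the left. Leave it alone.
- drawer_n_front (a point): Middle of the top edge of the narrow case's drawer front, on its outer face; this drawer, with bolts in it, starts 30 to 80 mm open and stays so.
- ring_l_c (a point): Centre of a loose steel ring, 42 mm across and 12 mm high, lying in the left drawer of the wide case; it rides in with the drawer.
- ring_r_c (a point): The same for the right drawer.
- jar: Glass jar, 40 mm across, 45 high, standing on the wide case's top near its rear left corner; origin under its centre. Leave alone.
- bulb: Small lamp bulb, 26 mm across, 42 high, standing on the narrow case's top; origin under its centre. Leave alone.
- headlamp: Round headlamp lying face up, 144 mm across, 63 high, to the robot's left; origin under its centre. Leave alone.
- can: White can, 60 mm across, 110 high, to the robot's right; origin under its centre. Leave alone.
- socket_center (a point): Centre of a steel wrench socket, 24 mm across, 32 high, standing on the wide case's top near its rear right corner. Leave alone.
- wrench_grip (a point): Middle of the handle of a wrench lying to the right. Leave alone.

How it is judged:
By the outcome, as a careful person would: the job done as asked, in the order asked, and still so for the second after the job is handed in, with the robot touching nothing.
It also fails if it takes over 48 s, if anything falls off the work surface, if the arm or the gripper's body presses on something with over 40 N, if the wrist force passes 120 N, or if a joint passes its speed limit or range.

## Working session

There is one attempt and no reset: what is moved stays moved. The work goes in short steps, Python scripts to look and compute and a tool call to move; the robot and the scene stay as the last step left them, time stands still between calls to the robot, and variables do not carry over. Pictures are saved under pics/ and viewed, at most 10 in all, crops included, and the job is handed in when it is done.

Besides the shell and the picture viewer there is one more tool, called after "Emit:" as name([rows], argument=value, ...), one row to a line, values as JSON. arm_command: Moves the arm, as the interface text tells. Its arguments: {"type":"object","properties":{"series":{"type":"array"},"jaw":{"type":"number"}},"required":["series"]}

```bash
mkdir -p pics; cat > h.py <<'E'
import numpy as np, cv2
from workcell import ctrl
def cam(n):
    d=ctrl.get_image(n); return d
def ray(d,u,v):
    x=np.array([(u-d['cx'])/d['fx'],(v-d['cy'])/d['fy']]);K=np.eye(3)
    p=x.copy()
    for _ in range(30): p=x/(1+d['k1']*(p@p))
    R=cv2.Rodrigues(np.array(d['rvec'],float))[0];t=np.array(d['tvec'],float).ravel()
    return -R.T@t, R.T@np.array([p[0],p[1],1])
def atz(d,u,v,z):
    o,r=ray(d,u,v); return o+r*(z-o[2])/r[2]
def proj(d,P):
    R=cv2.Rodrigues(np.array(d['rvec'],float))[0];c=R@np.array(P,float)+np.array(d['tvec'],float).ravel()
    s=c[:2]/c[2];s=s*(1+d['k1']*(s@s));return s*[d['fx'],d['fy']]+[d['cx'],d['cy']]
E
python3 - <<'E'
from h import *
for n in('top','side'):
    d=cam(n);cv2.imwrite(f'pics/{n}0.png',cv2.resize(d['frame'],None,fx=1.42,fy=1.42,interpolation=cv2.INTER_CUBIC))
    print(n,ray(d,280,210),d['k1'])
print(ctrl.get_obs())
E
```

```text
top (array([ 479.59333496,   24.58250598, 1084.20469405]), array([ 0.04261034, -0.02420704, -0.99883186])) -0.07999468304955805
side (array([207.54298049, 904.32331671, 911.11628037]), array([ 0.26754018, -0.69844729, -0.66390212])) -0.11653356037340068
{'t': 0.1, 'qpos': array([-1.20197716e+00,  4.23747218e-01,  1.63060570e+00,  1.94981454e-05,
        1.08861245e+00, -1.89678233e-02]), 'qvel': array([ 1.25947735e-03, -2.29904264e-03, -1.44219363e-03,  9.53331247e-05,
       -3.11119833e-03, -1.37544752e-03]), 'joint_torque': array([ 1.81183377e-04, -5.45615029e+01, -2.74325699e+01,  6.45494903e-02,
        1.87718763e-02, -2.91656261e-05]), 'ee_pos': array([ 236.21264845, -578.12749126,  240.99325456]), 'orientation': array([-3.08139717e+00, -6.05049850e-01,  3.48402473e-04]), 'ft_force': array([-0.2487513 , -0.73861817, -0.20230354]), 'moment': array([-0.02140024, -0.04972223,  0.05767012]), 'grasp_force': 0.0, 'width': 87.94029521226688}
```

View pics/top0.png

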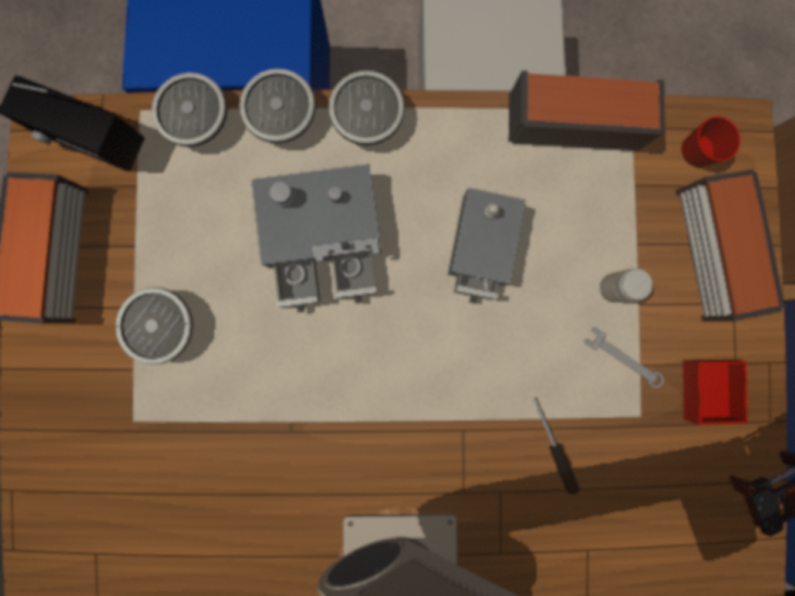

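View pics/side0.png

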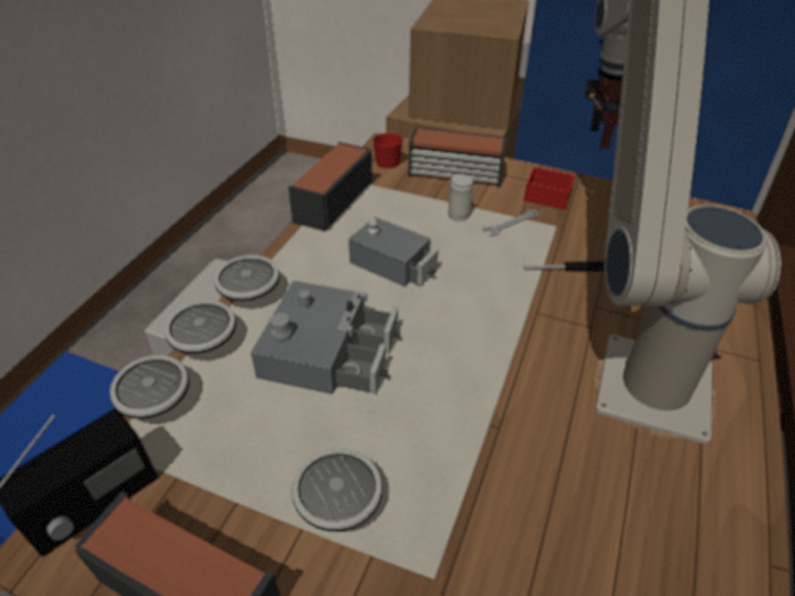

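The top view shows the wide case at about (315,215), with both its drawers open toward the robot. The narrow case is at about (487,238), and the arm is parked on the right. I'll zoom in on the wide case.

```bash
python3 - <<'E'
from h import *
d=cam('top');c=d['frame'][108:228,170:280]
a=cv2.resize(c,None,fx=5,fy=5,interpolation=cv2.INTER_CUBIC)
cv2.imwrite('pics/top1.png',cv2.convertScaleAbs(a,alpha=1.5))
E
```

```text
(no output)
```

View pics/top1.png

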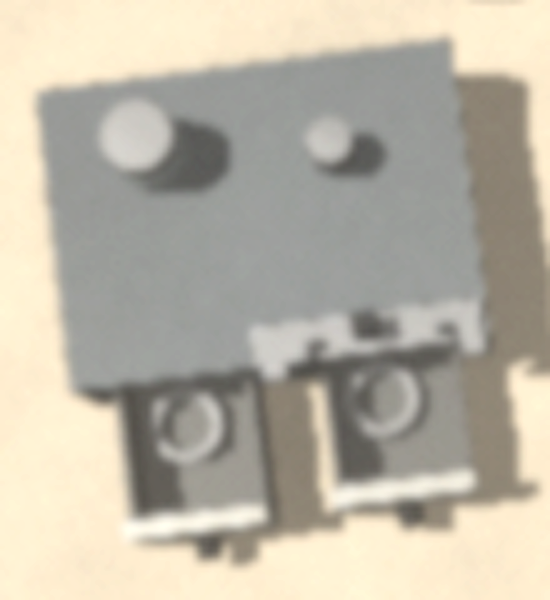

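The crop shows case-top corners at (38,94), (452,40), (487,348) and (75,395). The drawer front rims run (128,536)–(270,518) and (335,505)–(473,485), and the tab is near (372,322).

```bash
python3 - <<'E'
from h import *
from scipy.optimize import least_squares
d=cam('top');s=cam('side')
f=lambda u,v,z:atz(d,170+u/5-.4,108+v/5-.4,z)
L=[(80,110),(80,-110),(-80,-110),(-80,110)]
W=np.array([f(*p,75)[:2] for p in[(38,94),(452,40),(487,348),(75,395)]])
def T(q,p):
    c,n=np.cos(q[2]),np.sin(q[2]);return np.array([q[0]+c*p[0]-n*p[1],q[1]+n*p[0]+c*p[1]])
r=least_squares(lambda q:np.ravel([T(q,a)-b for a,b in zip(L,W)]),[600,100,0]);q=r.x
print(q,r.fun.round(1))
def inv(P):
    c,n=np.cos(q[2]),np.sin(q[2]);x,y=P[:2]-q[:2];return np.round([c*x+n*y,-n*x+c*y],1)
for n,p in dict(Ll=(128,536,67.5),Lr=(270,518,67.5),Rl=(335,505,67.5),Rr=(473,485,67.5),tab=(372,322,99.5),barL=(250,325,79.5),barR=(478,298,79.5),tongL=(273,378,70),tongR=(476,352,70),jar=(135,135,120),sock=(328,140,107)).items(): P=f(*p);print(n,P.round(1),inv(P))
# side crop with predictions
im=cv2.resize(s['frame'][185:290,170:300],None,fx=6,fy=6,interpolation=cv2.INTER_CUBIC)
def mk(x,y,z,c):
    u=proj(s,[*T(q,(x,y)),z]);cv2.circle(im,tuple(int(k) for k in ((u-[170,185])*6+2.5)),3,c,-1)
for a in L: mk(*a,75,(0,0,255))
for y in(18,92,-18,-92):mk(-150,y,67.5,(0,255,0))
im=im[:600];cv2.imwrite('pics/side1.png',cv2.convertScaleAbs(im[:, :800],alpha=1.5))
E
```

```text
[6.76492110e+02 1.49580528e+02 1.18850194e-01] [-0.1  0.6 -1.6 -1.1  2.2 -2.4 -0.5  2.8]
Ll [511.7 220.1  67.5] [-155.3   89.5]
Lr [520.7 146.3  67.5] [-155.1   15.3]
Rl [527.2 112.6  67.5] [-152.6  -19. ]
Rr [537.2  40.9  67.5] [-151.1  -91.4]
tab [618.2  91.1  99.5] [-64.8 -51.1]
barL [619.8 155.4  79.5] [-55.6  12.5]
barR [633.3  37.7  79.5] [ -56.1 -105.9]
tongL [593.4 144.6  70. ] [-83.1   4.9]
tongR [606.4  39.   70. ] [ -82.7 -101.5]
jar [710.  207.9 120. ] [40.2 54. ]
sock [709.9 112.8 107. ] [ 28.9 -40.5]
```

View pics/side1.png

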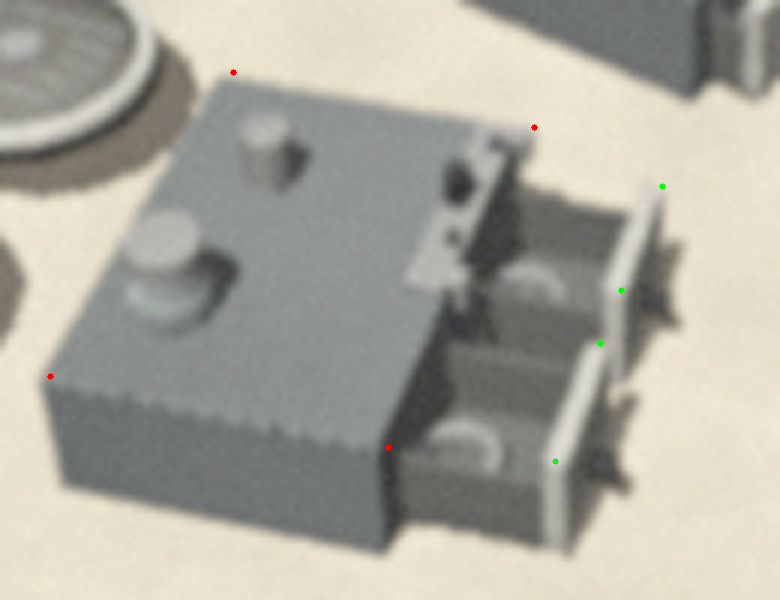

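The fit matches the side view too. The case is at about (676,150), yaw 0.119, with the drawers about 75 and 71 mm open and the tab at case (-65,-48). I'll close the jaw, turn the tool to the case axes, and approach.

Emit:
arm_command([
  {"linear": [0, 0, 0], "turn": 0.135},
  {"linear": [0, 0, 0], "turn": 0.134},
  {"linear": [0.016, -0.036, 0], "turn": 0},
  {"linear": [0.016, -0.036, 0], "turn": 0},
  {"linear": [0.016, -0.036, 0], "turn": 0},
  {"linear": [0.016, -0.036, 0], "turn": 0},
  {"linear": [0.016, -0.036, 0], "turn": 0},
  {"linear": [0.016, -0.036, 0], "turn": 0},
  {"linear": [0.016, -0.036, 0], "turn": 0},
  {"linear": [0.016, -0.036, 0], "turn": 0},
], jaw=-1)

```text
t: 1.25
ee_pos: [329.5, -276.0, 241.8]
orientation: [3.136, 0.186, 0.0]
ft_force: [0.6, 0.2, -0.7]
width: 11.5
grasp_force: 0.0
```

Emit:
arm_command([
  {"linear": [0.016, -0.036, 0], "turn": 0},
  {"linear": [0.016, -0.036, 0], "turn": 0},
  {"linear": [0.016, -0.036, 0], "turn": 0},
  {"linear": [0.016, -0.036, 0], "turn": 0},
  {"linear": [0.016, -0.036, 0], "turn": 0},
  {"linear": [0.016, -0.036, 0], "turn": 0},
  {"linear": [0.016, -0.036, 0], "turn": 0},
  {"linear": [0.016, -0.036, 0], "turn": 0},
  {"linear": [0, 0, 0], "turn": 0},
  {"linear": [0, 0, 0], "turn": 0},
])

```text
t: 2.25
ee_pos: [422.1, 24.3, 241.6]
orientation: [3.136, 0.191, -0.001]
ft_force: [-0.4, -0.8, 0.0]
width: 0.6
grasp_force: 0.0
```

```bash
cat >> h.py <<'E'
from scipy.spatial.transform import Rotation as Ro
Q=np.array([676.5,149.6,0.119])
def loc(P):
    c,n=np.cos(Q[2]),np.sin(Q[2]);x,y=P[0]-Q[0],P[1]-Q[1];return np.round([c*x+n*y,-n*x+c*y,P[2]],1)
def st():
    o=ctrl.get_obs();M=Ro.from_rotvec(o['orientation']).as_matrix()
    c,n=np.cos(Q[2]),np.sin(Q[2]);f=o['ft_force']
    print('t',round(o['t'],2),'loc',loc(o['ee_pos']),'yaw',np.arctan2(M[1,0],M[0,0]).round(4),'z',M[:,2].round(3),'f',np.round([c*f[0]+n*f[1],-n*f[0]+c*f[1],f[2]],1),'w',round(o['width'],1))
E
python3 -c "from h import *;st()"
```

```text
t 2.25 loc [-267.4  -94.2  241.6] yaw 0.1215 z [-0. -0. -1.] f [-0.5 -0.8  0. ] w 0.6
```

Emit:
arm_command([
  {"linear": [0.01, -0.03, 0], "turn": 0},
  {"linear": [0.01, -0.03, 0], "turn": 0},
  {"linear": [0.01, -0.03, 0], "turn": 0},
  {"linear": [0.01, -0.03, 0.026], "turn": 0},
  {"linear": [0.01, -0.029, 0.03], "turn": 0},
  {"linear": [0, 0, 0.03], "turn": 0},
  {"linear": [0, 0, 0.03], "turn": 0},
  {"linear": [0, 0, 0.03], "turn": 0},
  {"linear": [0, 0, 0.03], "turn": 0},
  {"linear": [0, 0, 0], "turn": 0},
])

```text
t: 3.25
ee_pos: [452.0, 175.2, 62.8]
orientation: [3.134, 0.183, -0.011]
ft_force: [-0.5, 0.2, 0.2]
width: 0.3
grasp_force: 0.0
```

```bash
python3 - <<'E'
from h import *
st()
s=cam('side');im=cv2.resize(s['frame'][150:275,180:310],None,fx=5,fy=5,interpolation=cv2.INTER_CUBIC)[:600]
cv2.imwrite('pics/side2.png',cv2.convertScaleAbs(im,alpha=1.5))
E
```

```text
t 3.25 loc [-219.9   52.1   62.8] yaw 0.1169 z [-0.007 -0.003 -1.   ] f [-0.5  0.3  0.2] w 0.3
```

View pics/side2.png

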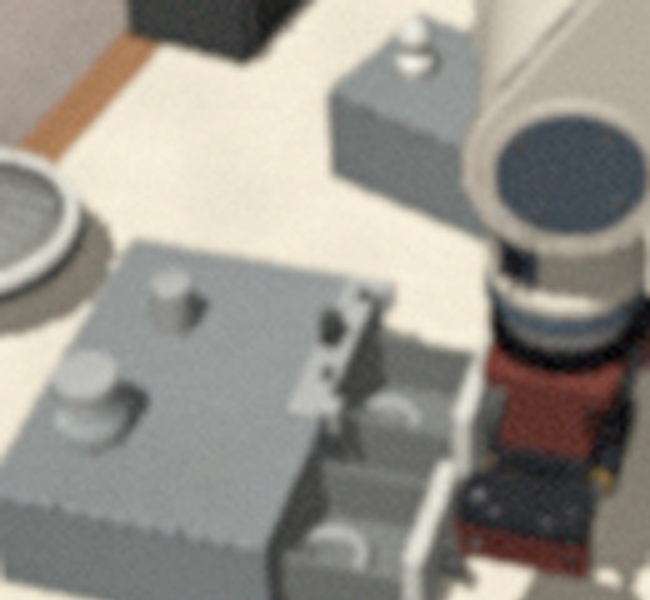

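The gripper stands clear in front of the left drawer, with the pull below it. I'll approach now and push slowly.

Emit:
arm_command([
  {"linear": [0.01, 0, 0], "turn": 0},
  {"linear": [0.01, 0, 0], "turn": 0},
  {"linear": [0.01, 0, 0], "turn": 0},
  {"linear": [0.006, 0, 0], "turn": 0},
  {"linear": [0.003, 0, 0], "turn": 0},
  {"linear": [0.003, 0, 0], "turn": 0},
  {"linear": [0.003, 0, 0], "turn": 0},
  {"linear": [0.003, 0, 0], "turn": 0},
  {"linear": [0.003, 0, 0], "turn": 0},
  {"linear": [0.003, 0, 0], "turn": 0},
])

```text
t: 4.3
ee_pos: [507.6, 184.0, 65.6]
orientation: [3.136, 0.187, -0.002]
ft_force: [-2.1, -0.3, 0.9]
width: 0.5
grasp_force: 0.8
```

Emit:
arm_command([
  {"linear": [0.003, 0, 0], "turn": 0},
  {"linear": [0.003, 0, 0], "turn": 0},
  {"linear": [0.003, 0, 0], "turn": 0},
  {"linear": [0.003, 0, 0], "turn": 0},
  {"linear": [0.003, 0, 0], "turn": 0},
  {"linear": [0.003, 0, 0], "turn": 0},
  {"linear": [0.003, 0, 0], "turn": 0},
  {"linear": [0.003, 0, 0], "turn": 0},
  {"linear": [0.003, 0, 0], "turn": 0},
  {"linear": [0.003, 0, 0], "turn": 0},
])

```text
t: 5.3
ee_pos: [537.9, 187.5, 65.6]
orientation: [3.136, 0.186, -0.0]
ft_force: [-1.3, 1.0, -0.5]
width: 0.2
grasp_force: 0.8
```

```bash
python3 -c "from h import *;st()"
```

```text
t 5.3 loc [-133.1   54.1   65.6] yaw 0.1188 z [-0. -0. -1.] f [-1.2  1.1 -0.5] w 0.2
```

Emit:
arm_command([
  {"linear": [0.003, 0, 0], "turn": 0},
  {"linear": [0.003, 0, 0], "turn": 0},
  {"linear": [0.003, 0, 0], "turn": 0},
  {"linear": [0.003, 0, 0], "turn": 0},
  {"linear": [0.003, 0, 0], "turn": 0},
  {"linear": [0.003, 0, 0], "turn": 0},
  {"linear": [0.003, 0, 0], "turn": 0},
  {"linear": [0.003, 0, 0], "turn": 0},
  {"linear": [0.002, 0, 0], "turn": 0},
  {"linear": [0.002, 0, 0], "turn": 0},
])

```text
t: 6.3
ee_pos: [565.7, 190.9, 65.7]
orientation: [-3.136, -0.186, -0.0]
ft_force: [-1.5, 1.3, -0.0]
width: 0.3
grasp_force: 0.8
```

Emit:
arm_command([
  {"linear": [0.001, 0, 0], "turn": 0},
  {"linear": [0.001, 0, 0], "turn": 0},
  {"linear": [0.001, 0, 0], "turn": 0},
  {"linear": [0.001, 0, 0], "turn": 0},
  {"linear": [0.001, 0, 0], "turn": 0},
  {"linear": [0.001, 0, 0], "turn": 0},
  {"linear": [0.001, 0, 0], "turn": 0},
  {"linear": [0.001, 0, 0], "turn": 0},
  {"linear": [0.001, 0, 0], "turn": 0},
  {"linear": [0.001, 0, 0], "turn": 0},
])

```text
t: 7.3
ee_pos: [575.5, 192.1, 65.7]
orientation: [-3.136, -0.186, -0.0]
ft_force: [-2.3, 1.2, 0.4]
width: 0.4
grasp_force: 0.8
```

```bash
python3 -c "from h import *;st()"
```

```text
t 7.3 loc [-95.2  54.2  65.7] yaw 0.1188 z [ 0.  0. -1.] f [-2.1  1.5  0.4] w 0.4
```

Emit:
arm_command([
  {"linear": [0.001, 0, 0], "turn": 0},
  {"linear": [0.001, 0, 0], "turn": 0},
  {"linear": [0.001, 0, 0], "turn": 0},
  {"linear": [0.001, 0, 0], "turn": 0},
  {"linear": [0.0005, 0, 0], "turn": 0},
  {"linear": [0.0005, 0, 0], "turn": 0},
])

```text
t: 7.9
ee_pos: [580.4, 192.6, 65.7]
orientation: [3.136, 0.186, 0.0]
ft_force: [-1.3, 1.7, 0.4]
width: 0.5
grasp_force: 0.8
```

```bash
python3 -c "from h import *;st()"
```

```text
t 7.9 loc [-90.3  54.1  65.7] yaw 0.1188 z [ 0.  0. -1.] f [-1.1  1.9  0.4] w 0.5
```

Emit:
arm_command([
  {"linear": [0.0005, 0, 0], "turn": 0},
  {"linear": [0.0005, 0, 0], "turn": 0},
  {"linear": [0.0005, 0, 0], "turn": 0},
  {"linear": [0.0005, 0, 0], "turn": 0},
])

```text
t: 8.3
ee_pos: [582.4, 192.9, 65.7]
orientation: [3.136, 0.187, -0.0]
ft_force: [-1.8, 1.5, 0.9]
width: 0.4
grasp_force: 0.8
```

Emit:
arm_command([
  {"linear": [0.0005, 0, 0], "turn": 0},
  {"linear": [0.0005, 0, 0], "turn": 0},
  {"linear": [0.0005, 0, 0], "turn": 0},
])

```text
t: 8.6
ee_pos: [583.6, 193.0, 65.7]
orientation: [3.136, 0.186, -0.001]
ft_force: [-3.2, 0.2, 3.3]
width: 0.7
grasp_force: 1.9
```

Emit:
arm_command([
  {"linear": [0.0005, 0, 0], "turn": 0},
  {"linear": [0.0005, 0, 0], "turn": 0},
])

```text
t: 8.8
ee_pos: [583.7, 193.0, 65.6]
orientation: [3.136, 0.186, -0.004]
ft_force: [-7.0, 0.7, 5.9]
width: 0.8
grasp_force: 3.8
```

```bash
python3 - <<'E'
from h import *
st()
s=cam('side');im=cv2.resize(s['frame'][150:275,180:310],None,fx=5,fy=5,interpolation=cv2.INTER_CUBIC)[:600]
cv2.imwrite('pics/side3.png',cv2.convertScaleAbs(im,alpha=1.5))
E
```

```text
t 8.8 loc [-87.   54.1  65.6] yaw 0.1188 z [-0.003 -0.001 -1.   ] f [-6.9  1.6  5.9] w 0.8
```

View pics/side3.png

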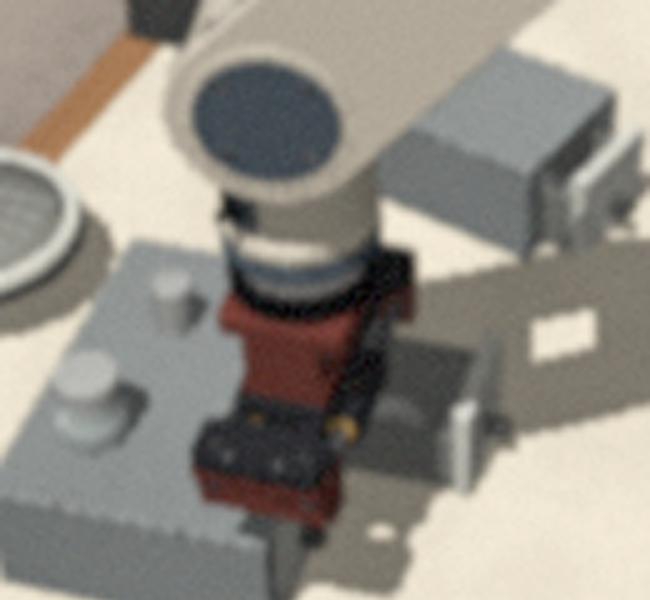

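The left drawer has reached a firm stop and looks flush in the picture. I'll back off and repeat with the right drawer.

Emit:
arm_command([
  {"linear": [-0.003, 0, 0], "turn": 0},
  {"linear": [-0.01, 0, 0], "turn": 0},
  {"linear": [-0.025, 0, 0], "turn": 0},
  {"linear": [-0.03, 0, 0], "turn": 0},
  {"linear": [-0.03, 0, 0], "turn": 0},
  {"linear": [-0.017, 0, 0], "turn": 0},
  {"linear": [0, 0.03, 0], "turn": 0},
  {"linear": [0, 0.04, 0], "turn": 0},
  {"linear": [0, 0.039, 0], "turn": 0},
  {"linear": [0, 0, 0], "turn": 0},
])

```text
t: 9.85
ee_pos: [483.7, 68.1, 65.8]
orientation: [3.136, 0.18, 0.001]
ft_force: [-0.1, 0.0, -0.4]
width: 0.3
grasp_force: 0.0
```

```bash
python3 - <<'E'
from h import *
st()
s=cam('top');im=cv2.resize(s['frame'][108:228,170:280],None,fx=5,fy=5,interpolation=cv2.INTER_CUBIC)[:600]
cv2.imwrite('pics/top2.png',cv2.convertScaleAbs(im,alpha=1.5))
E
```

```text
t 9.85 loc [-201.2  -58.    65.8] yaw 0.1149 z [ 0.001 -0.    -1.   ] f [-0.1  0.  -0.4] w 0.3
```

View pics/top2.png

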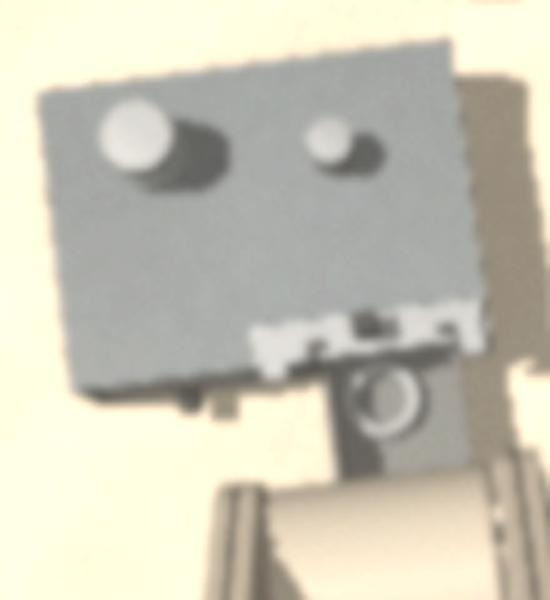

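The left drawer is flush, with only its pull showing at (192,402). Next is the right drawer.

Emit:
arm_command([
  {"linear": [0.01, 0, 0], "turn": 0},
  {"linear": [0.01, 0, 0], "turn": 0},
  {"linear": [0.006, 0, 0], "turn": 0},
  {"linear": [0.003, 0, 0], "turn": 0},
  {"linear": [0.003, 0, 0], "turn": 0},
  {"linear": [0.003, 0, 0], "turn": 0},
  {"linear": [0.003, 0, 0], "turn": 0},
  {"linear": [0.003, 0, 0], "turn": 0},
  {"linear": [0.003, 0, 0], "turn": 0},
  {"linear": [0.003, 0, 0], "turn": 0},
])

```text
t: 10.9
ee_pos: [530.0, 76.9, 65.5]
orientation: [-3.136, -0.186, 0.001]
ft_force: [-2.3, 1.7, -0.4]
width: 0.3
grasp_force: 0.8
```

Emit:
arm_command([
  {"linear": [0.003, 0, 0], "turn": 0},
  {"linear": [0.003, 0, 0], "turn": 0},
  {"linear": [0.003, 0, 0], "turn": 0},
  {"linear": [0.003, 0, 0], "turn": 0},
  {"linear": [0.003, 0, 0], "turn": 0},
  {"linear": [0.003, 0, 0], "turn": 0},
  {"linear": [0.003, 0, 0], "turn": 0},
  {"linear": [0.003, 0, 0], "turn": 0},
  {"linear": [0.003, 0, 0], "turn": 0},
  {"linear": [0.003, 0, 0], "turn": 0},
])

```text
t: 11.9
ee_pos: [560.3, 80.5, 65.7]
orientation: [-3.136, -0.186, 0.0]
ft_force: [-1.6, 0.7, -0.7]
width: -0.2
grasp_force: 0.8
```

```bash
python3 -c "from h import *;st()"
```

```text
t 11.9 loc [-123.6  -54.8   65.7] yaw 0.1188 z [-0.  0. -1.] f [-1.5  0.9 -0.7] w -0.2
```

Emit:
arm_command([
  {"linear": [0.003, 0, 0], "turn": 0},
  {"linear": [0.003, 0, 0], "turn": 0},
  {"linear": [0.003, 0, 0], "turn": 0},
  {"linear": [0.003, 0, 0], "turn": 0},
  {"linear": [0.003, 0, 0], "turn": 0},
  {"linear": [0.003, 0, 0], "turn": 0},
  {"linear": [0.003, 0, 0], "turn": 0},
  {"linear": [0.002, 0, 0], "turn": 0},
  {"linear": [0.001, 0, 0], "turn": 0},
  {"linear": [0.001, 0, 0], "turn": 0},
])

```text
t: 12.9
ee_pos: [585.0, 83.4, 65.7]
orientation: [-3.136, -0.186, -0.0]
ft_force: [-0.8, 0.4, 0.1]
width: 0.6
grasp_force: 0.8
```

Emit:
arm_command([
  {"linear": [0.001, 0, 0], "turn": 0},
  {"linear": [0.001, 0, 0], "turn": 0},
  {"linear": [0.001, 0, 0], "turn": 0},
  {"linear": [0.001, 0, 0], "turn": 0},
  {"linear": [0.001, 0, 0], "turn": 0},
  {"linear": [0.001, 0, 0], "turn": 0},
  {"linear": [0.001, 0, 0], "turn": 0},
  {"linear": [0.001, 0, 0], "turn": 0},
])

```text
t: 13.7
ee_pos: [592.9, 84.3, 65.7]
orientation: [3.136, 0.186, 0.0]
ft_force: [-1.7, 1.0, 1.2]
width: 0.4
grasp_force: 0.8
```

```bash
python3 -c "from h import *;st()"
```

```text
t 13.7 loc [-90.7 -54.9  65.7] yaw 0.1188 z [ 0. -0. -1.] f [-1.6  1.2  1.2] w 0.4
```

Emit:
arm_command([
  {"linear": [0.0005, 0, 0], "turn": 0},
  {"linear": [0.0005, 0, 0], "turn": 0},
  {"linear": [0.0005, 0, 0], "turn": 0},
  {"linear": [0.0005, 0, 0], "turn": 0},
  {"linear": [0.0005, 0, 0], "turn": 0},
  {"linear": [0.0005, 0, 0], "turn": 0},
])

```text
t: 14.3
ee_pos: [595.9, 84.7, 65.7]
orientation: [-3.136, -0.186, -0.0]
ft_force: [-1.8, 0.0, 0.1]
width: 0.2
grasp_force: 0.8
```

Emit:
arm_command([
  {"linear": [0.0005, 0, 0], "turn": 0},
  {"linear": [0.0005, 0, 0], "turn": 0},
])

```text
t: 14.5
ee_pos: [596.8, 84.8, 65.7]
orientation: [3.136, 0.187, 0.0]
ft_force: [-1.4, 0.2, 2.0]
width: 0.5
grasp_force: 0.8
```

```bash
python3 -c "from h import *;st()"
```

```text
t 14.5 loc [-86.8 -54.9  65.7] yaw 0.1188 z [ 0. -0. -1.] f [-1.4  0.4  2. ] w 0.5
```

Emit:
arm_command([
  {"linear": [0.0005, 0, 0], "turn": 0},
  {"linear": [0.0005, 0, 0], "turn": 0},
])

```text
t: 14.7
ee_pos: [597.4, 84.9, 65.6]
orientation: [3.136, 0.187, -0.002]
ft_force: [-4.0, -0.6, 3.5]
width: 0.5
grasp_force: 2.1
```

Emit:
arm_command([
  {"linear": [0.0005, 0, 0], "turn": 0},
  {"linear": [0.0005, 0, 0], "turn": 0},
])

```text
t: 14.9
ee_pos: [597.4, 84.9, 65.6]
orientation: [3.136, 0.187, -0.005]
ft_force: [-8.4, 0.5, 6.9]
width: 0.2
grasp_force: 4.0
```

Both drawers hit the same firm stop, at consistent positions. I'll retreat, lift and move over to the right of the tab.

Emit:
arm_command([
  {"linear": [-0.003, 0, 0], "turn": 0},
  {"linear": [-0.01, 0, 0], "turn": 0},
  {"linear": [-0.025, 0, 0], "turn": 0},
  {"linear": [-0.02, 0, -0.01], "turn": 0},
  {"linear": [0, 0.01, -0.03], "turn": 0},
  {"linear": [0, 0.015, -0.03], "turn": 0},
  {"linear": [0, 0.009, -0.01], "turn": 0},
  {"linear": [0, 0, 0], "turn": 0},
])

```text
t: 15.7
ee_pos: [546.3, 43.6, 147.1]
orientation: [3.136, 0.184, 0.006]
ft_force: [0.3, 1.1, 0.2]
width: 0.3
grasp_force: 0.0
```

```bash
python3 - <<'E'
from h import *
st()
s=cam('side');a=cv2.resize(s['frame'][195:270,200:275],None,fx=8,fy=8,interpolation=cv2.INTER_CUBIC)
cv2.imwrite('pics/side4.png',cv2.convertScaleAbs(a,alpha=1.5))
E
```

```text
t 15.7 loc [-141.9  -89.8  147.1] yaw 0.1174 z [ 0.004  0.    -1.   ] f [0.5 1.  0.2] w 0.3
```

View pics/side4.png

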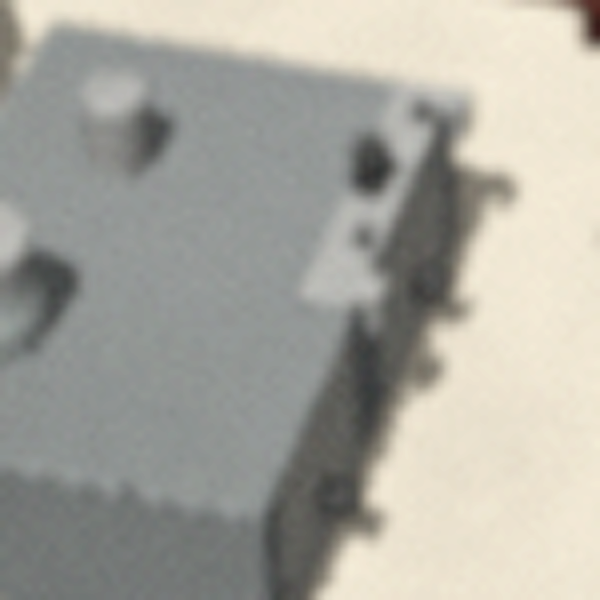

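Both drawers are home, with only the pulls at (435,275) and (337,492) sticking out. The tab shows at (372,160), and the screws beside it are flat. I'll triangulate the tab from both views.

```bash
python3 - <<'E'
from h import *
Q[2]=.126
d=cam('top');s=cam('side')
for z in(90,99.5): print(z,loc(atz(d,244,172,z)),loc(atz(s,246.1,214.6,z)))
st()
E
```

```text
90 [-63.7 -50.2  90. ] [-62.1 -46.8  90. ]
99.5 [-65.1 -50.7  99.5] [-65.7 -37.   99.5]
t 15.85 loc [-144.3  -87.6  144.5] yaw 0.1185 z [-0.002  0.    -1.   ] f [ 0.9 -0.9 -0.2] w 0.8
```

Emit:
arm_command([
  {"linear": [0.02, 0, 0], "turn": 0},
  {"linear": [0.03, 0, 0], "turn": 0},
  {"linear": [0.025, 0, 0], "turn": 0},
  {"linear": [0.005, 0, 0.005], "turn": 0},
  {"linear": [0, 0, 0.01], "turn": 0},
  {"linear": [0, 0, 0.01], "turn": 0},
  {"linear": [0, 0, 0.008], "turn": 0},
  {"linear": [0, 0, 0.005], "turn": 0},
  {"linear": [0, 0, 0], "turn": 0},
])

```text
t: 16.75
ee_pos: [623.6, 53.8, 106.6]
orientation: [3.136, 0.186, -0.003]
ft_force: [-0.3, 0.5, -0.3]
width: 0.4
grasp_force: 0.0
```

Emit:
arm_command([
  {"linear": [0, -0.002, 0], "turn": 0},
  {"linear": [0, -0.003, 0], "turn": 0},
  {"linear": [0, -0.003, 0], "turn": 0},
  {"linear": [0, -0.003, 0], "turn": 0},
  {"linear": [0, -0.003, 0], "turn": 0},
  {"linear": [0, -0.003, 0], "turn": 0},
  {"linear": [0, -0.003, 0], "turn": 0},
  {"linear": [0, -0.003, 0], "turn": 0},
  {"linear": [0, -0.003, 0], "turn": 0},
  {"linear": [0, -0.003, 0], "turn": 0},
])

```text
t: 17.75
ee_pos: [621.2, 82.8, 107.7]
orientation: [3.136, 0.187, -0.0]
ft_force: [0.3, -1.7, 0.1]
width: 0.3
grasp_force: 0.8
```

```bash
sed -i 's/0.119\])/0.126])/' h.py; python3 - <<'E'
from h import *
st()
E
```

```text
t 17.75 loc [-63.3 -59.3 107.7] yaw 0.1189 z [-0. -0. -1.] f [ 0.1 -1.7  0.1] w 0.3
```

Emit:
arm_command([
  {"linear": [0, -0.003, 0], "turn": 0},
  {"linear": [0, -0.003, 0], "turn": 0},
  {"linear": [0, -0.003, 0], "turn": 0},
  {"linear": [0, -0.003, 0], "turn": 0},
  {"linear": [0, -0.003, 0], "turn": 0},
  {"linear": [0, -0.002, 0], "turn": 0},
  {"linear": [0, -0.001, 0], "turn": 0},
  {"linear": [0, -0.001, 0], "turn": 0},
  {"linear": [0, -0.001, 0], "turn": 0},
  {"linear": [0, -0.001, 0], "turn": 0},
])

```text
t: 18.75
ee_pos: [618.6, 103.5, 107.6]
orientation: [3.136, 0.186, -0.0]
ft_force: [-1.3, -1.6, -0.0]
width: 0.5
grasp_force: 0.8
```

Emit:
arm_command([
  {"linear": [0, -0.001, 0], "turn": 0},
  {"linear": [0, -0.001, 0], "turn": 0},
  {"linear": [0, -0.001, 0], "turn": 0},
])

```text
t: 19.05
ee_pos: [618.3, 106.6, 107.6]
orientation: [3.136, 0.186, -0.0]
ft_force: [-1.1, -2.1, 0.3]
width: 0.5
grasp_force: 0.8
```

Emit:
arm_command([
  {"linear": [0, -0.001, 0], "turn": 0},
  {"linear": [0, -0.001, 0], "turn": 0},
  {"linear": [0, -0.001, 0], "turn": 0},
])

```text
t: 19.35
ee_pos: [617.9, 109.6, 107.6]
orientation: [-3.136, -0.187, 0.0]
ft_force: [-1.5, -2.1, -0.0]
width: 0.5
grasp_force: 0.8
```

```bash
python3 - <<'E'
from h import *
st()
E
```

```text
t 19.35 loc [-63.1 -32.3 107.6] yaw 0.1188 z [-0.  0. -1.] f [-1.8 -1.8 -0. ] w 0.5
```

Emit:
arm_command([
  {"linear": [0, -0.001, 0], "turn": 0},
  {"linear": [0, -0.001, 0], "turn": 0},
  {"linear": [0, -0.001, 0], "turn": 0},
])

```text
t: 19.65
ee_pos: [617.6, 112.6, 107.6]
orientation: [3.136, 0.187, -0.0]
ft_force: [-0.4, -1.7, 0.0]
width: 0.6
grasp_force: 0.8
```

Emit:
arm_command([
  {"linear": [0, -0.001, 0], "turn": 0},
  {"linear": [0, -0.001, 0], "turn": 0},
])

```text
t: 19.85
ee_pos: [617.4, 114.6, 107.7]
orientation: [3.136, 0.187, -0.0]
ft_force: [-1.2, -2.6, 0.7]
width: 0.1
grasp_force: 0.8
```

Emit:
arm_command([
  {"linear": [0, -0.001, 0], "turn": 0},
  {"linear": [0, -0.001, 0], "turn": 0},
])

```text
t: 20.05
ee_pos: [617.3, 115.0, 107.7]
orientation: [3.133, 0.188, -0.0]
ft_force: [-0.3, -13.3, -0.5]
width: 0.6
grasp_force: 6.5
```

That's the end stop (13 N). I'll back off, lift away and check.

Emit:
arm_command([
  {"linear": [0, 0.003, 0], "turn": 0},
  {"linear": [0, 0.01, 0], "turn": 0},
  {"linear": [0, 0, -0.02], "turn": 0},
  {"linear": [0, 0, -0.03], "turn": 0},
  {"linear": [0, 0, -0.03], "turn": 0},
  {"linear": [-0.03, 0.03, -0.02], "turn": 0},
  {"linear": [-0.03, 0.04, 0], "turn": 0},
  {"linear": [-0.03, 0.04, 0], "turn": 0},
  {"linear": [-0.03, 0.04, 0], "turn": 0},
  {"linear": [-0.02, 0.04, 0], "turn": 0},
])

```text
t: 21.05
ee_pos: [500.5, -103.1, 208.0]
orientation: [-3.136, -0.187, -0.001]
ft_force: [0.4, -0.4, 0.3]
width: 0.7
grasp_force: 0.0
```

Emit:
arm_command([
  {"linear": [-0.03, 0.03, 0], "turn": 0},
  {"linear": [-0.03, 0.03, 0], "turn": 0},
  {"linear": [-0.02, 0.03, 0], "turn": 0},
  {"linear": [0, 0, 0], "turn": 0},
  {"linear": [0, 0, 0], "turn": 0},
])

```text
t: 21.55
ee_pos: [433.5, -201.3, 208.0]
orientation: [3.136, 0.183, 0.002]
ft_force: [-0.1, 0.2, 0.7]
width: 0.3
grasp_force: 0.0
```

```bash
python3 - <<'E'
from h import *
st()
a=cv2.resize(cam('top')['frame'][105:205,165:285],None,fx=4,fy=4,interpolation=cv2.INTER_CUBIC)[:,:400]
a=cv2.copyMakeBorder(a,0,200,0,0,cv2.BORDER_CONSTANT)
b=cv2.resize(cam('side')['frame'][195:270,200:250],None,fx=8,fy=8,interpolation=cv2.INTER_CUBIC)
cv2.imwrite('pics/fin.png',cv2.convertScaleAbs(np.hstack([a,b]),alpha=1.6))
E
```

```text
t 21.55 loc [-285.2 -317.6  208. ] yaw 0.1163 z [ 0.001  0.    -1.   ] f [-0.   0.3  0.7] w 0.3
```

View pics/fin.png

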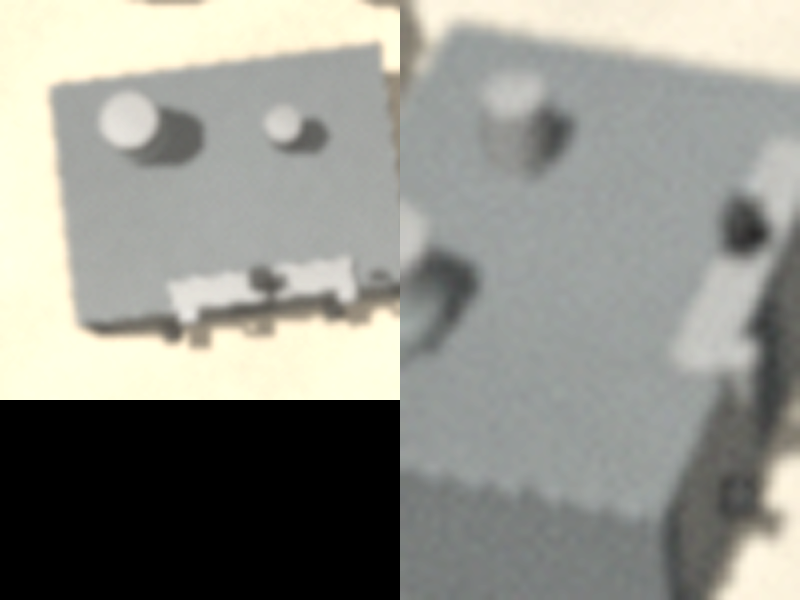

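The bar is fully across (left end at (170,285), having moved about 35 mm). Its tongues stand in front of the flush drawers, and the jar and socket haven't moved.

```bash
python3 -c "from h import *;print(ctrl.close_job())"
```

```text
the job is handed in; nothing more can be done
None
```

I pushed both drawers of the wide case gently home, then slid the locking bar left to its end stop, and handed the job in at about 22 s; the last pictures showed the drawers flush, the tongues in front of them, and the jar and socket unmoved.

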